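# Release and draw the sweet dispenser's interlocked handles

## Task

Make the sweet dispenser ready to pour: first swing the short isolator handle counter-clockwise (seen from above) until you feel its stop, which frees the long selector handle; then swing the selector counter-clockwise until it is stopped, and hold it gently but firmly against that stop for a moment. Feel for both stops and do not force either handle against a stop or against the interlock; leave both handles where they end up, let go, and leave the other things on the counter alone.

Things in the scene. Friction and masses are not known exactly. Their poses are not given: they have to be found in the camera images.
- dispenser: White counter-top sweet dispenser with steel top plate, 260 (x) x 340 (y) x 90 mm high, fixed. Origin: centre of its underside; z up; the spout is on its -x side. A glass hopper (58 mm radius, up to 295 mm above the counter) stands on the plate, centred 70 mm along +x. Handle axes (vertical) at (-30, -65) mm, isolator, and (-30, +65) mm, selector. Cams and stops are hidden inside.
- isolator: The isolator, the shorter handle, on the dispenser's -y side: a flat steel arm 18 mm wide, its top 16 mm above the plate, on a hub 36 mm across and 23 mm high; 70 mm from axis to knob. This origin is on its axis at the plate's top face; fixed, does not turn. It stays where it is left.
- isolator_arm (a joint): Isolator angle, rad, grows counter-clockwise from above. At 0 the arm points 175 degrees counter-clockwise of the dispenser's +x. Starts at -0.1 to 0.1; about 2 N at the knob turns it. Its stop lies anywhere from 0.7 to 1.4, different on each machine and not visible: feel for it. Within about 0.08 of the stop the selector is free; farther back it is blocked.
- isolator_knob (a point): Where to grip or push the isolator's upright black knob: on its axis, 42 mm above the plate. The knob is 18 mm across and reaches 60 mm above the plate (150 mm above the counter); a collar 24 mm across surrounds its foot up to 16 mm above the plate. Moves on a circle of 70 mm radius.
- selector: The selector, the longer handle, on the dispenser's +y side: arm, hub and knob like the isolator's, but 100 mm from axis to knob. This origin is on its axis at the plate's top face; fixed, does not turn. It stays where it is left.
- selector_arm (a joint): Selector angle, rad, grows counter-clockwise from above. At 0 the arm points 95 degrees counter-clockwise of the dispenser's +x. Starts at about 0; about 2.5 N at the knob turns it. Isolator not set: blocked after about 0.06. Isolator set: turns to an end stop that lies anywhere from 0.8 to 1.4, different on each machine and not visible: feel for it.
- selector_knob (a point): Where to grip or push the selector's upright black knob (same shape as the isolator's): on its axis, 42 mm above the plate. Moves on a circle of 100 mm radius.
- stops: The hidden rigid stops (origin as the dispenser's, not at the stops). The isolator meets its stop 50 mm from its axis: 10 N at the knob beyond friction puts 14 N on the stop. The selector meets its stop 80 mm from its axis: 10 N gives 12.5 N. A blocked selector bears on the isolator's guard 120 mm from its own axis. Keep each of these under 30 N.
- jar_a: Bystander: glass sweet jar, 90 mm across, 195 mm high with its lid. Leave it alone. Origin: centre of its underside.
- jar_b: Bystander: the other glass sweet jar, same size. Leave it alone. Origin: centre of its underside.
- tub: Bystander: open paper tub, 72 mm across, 60 mm high, under the spout. Leave it alone. Origin: centre of its underside.
- tin: Bystander: small tin, 44 mm across, 45 mm high, on the dispenser's top plate. Leave it alone. Origin: centre of its underside.
- weight: Bystander: brass weight with a knob, 34 mm across, 45 mm high, on the dispenser's top plate. Leave it alone. Origin: centre of its underside.
- scoop: Bystander: wooden scoop lying on the counter. Leave it alone. Origin: its middle.
- dish: Bystander: white dish, 120 mm across, 30 mm high. Leave it alone. Origin: centre of its underside.

How it is judged:
By the outcome, as a careful person would: the job done as asked, in the order asked, and still so for the second after the job is handed in, with the robot touching nothing.
It also fails if it takes over 72 s, if anything falls off the work surface, if the arm or the gripper's body presses on something with over 40 N, if the wrist force passes 120 N, or if a joint passes its speed limit or range.

## Robot

A 7-joint arm with a two-finger parallel gripper is mounted at the origin on the work surface. World frame = base frame: x ahead of the robot, y to its left, z up, the work surface at z = 0. Lengths are in m, angles in rad, forces in N, time in s.
With the tool pointing down it reaches from about 0.4 to 0.75 m from the base axis. Payload 19.5 kg.
Tool frame: the origin (TCP) lies on the centre line of the jaws, within the pads' length; the fingertips stand 11 mm ahead of it and the grasp point (between the pads) lies 8 mm behind it; z points along the fingers, y is the line along which they close (so a half turn about z gives the same grasp; the last joint's range is limited). The gripper opens to 85 mm and grips with 20 to 120 N. Pads are 22 mm wide; open, the fingers measure 114 mm over their backs; the gripper's body (76 mm by 85 mm) begins 54 mm behind the grasp point. The pads swing forward as they close: fully open they stand 13 mm farther back than shut.
Start: joints at [1.241, 0.707, -0.028, 1.485, 0.022, 0.951, -0.075], TCP at [0.163, -0.551, 0.242] pointing down, gripper open.
Joint ranges: [-2.71, 2.71], [-0.32, 2.16], [-1.57, 1.52], [0, 2.45], [-1.46, 4.6], [0, 2.02], [-2.83, 2.83]. Speed limits (rad/s): [1.89, 1.89, 2.57, 2.57, 3.01, 3.01, 3.01].

## Interface

Orientations are given as a rotation vector (axis times angle).
In Python, from workcell import env gives the robot as it stands. The module is installed in compiled form; this text tells all that it offers.
- The arm moves only by the tool servo_tool, never from a script. Its argument "series" is a list of rows, each an object of numbers: "x", "y", "z": the shift along the tool's x, y, z in m; "wx", "wy", "wz": the turn, a rotation vector about the tool's x, y, z in rad; "jaw": the finger opening in m, from 0 to 0.0854. A call has 1 to 10 rows; each row shifts and turns the commanded pose from where the row before left it, along the tool's axes as they then stand; what a row does not reach is not made up. A row lasts 1/12 s, in which the tool goes at most 41.7 mm and 7.16 degrees, less where a joint would pass 70% of its speed; a pose out of reach is approached as far as the arm can. A call with a gripper value outside its range is refused whole. The fingers move at their own pace and stop on an object; "force" is the grip in N (left out, the last holds). Time passes only in rows, so rows that do not move let the fingers close. It gives the time, the measured TCP pose, the force, the opening and the grip force at its end, in the units of the state.
- env.read_state(): the state, without advancing time (a new reading comes with each control period).
- env.camera(name): name is "side" or "top"; returns a dict with "frame" (480x640x3 uint8, blue, green, red), "range_z" (480x640 float32, m along the optical axis (not along the pixel's ray), 0 where there is no reading), "fx", "fy", "cx", "cy" (pixels), "D" ([k1, k2, p1, p2, k3] as OpenCV has them; the pictures are not rectified), "position" and "rotation" of the camera in the world. Camera axes: x right, y down, z forward; pixel columns grow to the right and rows downward; lengths in m; the calibration is good to about 2 mm. A picture is of the moment at which its call begins.
- env.job_done(): hands the job in; it is judged then, once.
Trained networks look in the newest picture that a camera, given by its name, has taken for a name from the list of things; names that differ only in an ending like _2 or _b are one class to them, and where a whole thing is asked for, a point or a joint stands for the part that bears it (a point fixed in the world has none). Each returns a list of dicts, best first, with "p" (0 to 1); they miss things now and then, are a little off and sometimes report something else, mostly with a low value. They report only what shows in the picture. A call takes as long as a camera call.
- env.boxes_of(label, camera): "rect" ([left, top, right, bottom] in pixels, round what is visible of it).
- env.spot_point(label, camera): "xy" ([column, row] in pixels: a listed point, or the origin of a listed thing).
The state is a dict: "time": time; "qpos": joint angles; "joint_velocities": joint speeds; "tau": joint torques, N m; "tool_pos": TCP position; "eef_rot": TCP orientation; "force": force on the tool from outside, world axes, zero at the start; "ft_torque": the same for the moment, N m; "width": finger opening in m; "grip_force": force on a finger pad.
Only numpy, scipy, OpenCV 4.12 (cv2) and the standard library are available. Lean on these libraries where they do the work, as an engineer would, in place of code of your own. Each camera call takes 0.05 s, during which the arm holds its last target. There are 200 camera calls.

## Working session

There is one attempt and no reset: what is moved stays moved. The work goes in short steps, Python scripts to look and compute and a tool call to move; the robot and the scene stay as the last step left them, time stands still between calls to the robot, and variables do not carry over. Pictures are saved under pics/ and viewed, at most 10 in all, crops included, and the job is handed in when it is done.

Besides the shell and the picture viewer there is one more tool, called after ">>>" by a JSON object that holds its "fn" and its "kwargs". servo_tool: Moves the arm, as the interface text tells. Its arguments: {"type":"object","properties":{"series":{"type":"array","items":{"type":"object","properties":{"x":{"type":"number"},"y":{"type":"number"},"z":{"type":"number"},"wx":{"type":"number"},"wy":{"type":"number"},"wz":{"type":"number"},"jaw":{"type":"number"}}}},"force":{"type":"number"}},"required":["series"]}

```bash
mkdir -p pics; cat > h.py <<'E'
import numpy as np, cv2
from workcell import env
def ray(c,px):
    K=np.array([[c['fx'],0,c['cx']],[0,c['fy'],c['cy']],[0,0,1]])
    u=cv2.undistortPoints(np.array([[px]],float),K,np.array(c['D']))[0,0]
    return np.array([u[0],u[1],1.])
def R(c):
    r=np.array(c['rotation'],float)
    return r if r.shape==(3,3) else cv2.Rodrigues(r)[0]
def depthpt(c,px,d=None):
    if d is None:
        x,y=int(round(px[0])),int(round(px[1])); w=c['range_z'][y-2:y+3,x-2:x+3]; w=w[w>0]; d=np.median(w) if len(w) else np.nan
    return np.array(c['position'])+R(c)@(ray(c,px)*d)
def tri(c1,p1,c2,p2):
    o1,o2=np.array(c1['position']),np.array(c2['position']); a=R(c1)@ray(c1,p1); b=R(c2)@ray(c2,p2)
    a/=np.linalg.norm(a); b/=np.linalg.norm(b)
    s=np.linalg.lstsq(np.c_[a,-b],o2-o1,rcond=None)[0]
    p,q=o1+s[0]*a,o2+s[1]*b
    return (p+q)/2,np.linalg.norm(p-q)
E
python3 - <<'E'
from h import *
np.set_printoptions(precision=4,suppress=True)
c={n:env.camera(n) for n in('side','top')}
for n in c: cv2.imwrite(f'pics/{n}0.png',c[n]['frame']); print(n,c[n]['position'],c[n]['rotation'],c[n]['fx'])
for l in 'dispenser isolator isolator_knob selector selector_knob jar_a tub tin weight scoop dish'.split():
    s={n:env.spot_point(l,n) for n in c}
    for n in c:
        for d in s[n][:2]: print(l,n,round(d['p'],2),np.round(d['xy'],1),depthpt(c[n],d['xy']))
    if s['side'] and s['top']: print('  tri',tri(c['side'],s['side'][0]['xy'],c['top'],s['top'][0]['xy']))
print(env.read_state())
E
```

```text
side [0.3735 0.6739 0.8304] [-0.3264  2.8288 -1.1317] 479.1167818290271
top [ 0.3424 -0.0272  1.0549] [-2.1218  2.1078 -0.1763] 445.9013156399072
dispenser side 0.61 [289.1 266.9] [0.5711 0.08   0.0904]
dispenser side 0.61 [312.7 223.6] [ 0.5498 -0.0338  0.1084]
dispenser top 0.91 [313.3 213.3] [0.5828 0.0025 0.089 ]
  tri (array([ 0.6006,  0.0051, -0.0019]), np.float64(0.009366547541118512))
isolator side 0.96 [310.2 221.9] [ 0.5554 -0.0342  0.1119]
isolator top 0.81 [338.5 226.1] [ 0.5488 -0.0531  0.112 ]
  tri (array([ 0.5569, -0.0535,  0.0917]), np.float64(0.007041339001647941))
isolator_knob side 0.78 [342.5 221. ] [ 0.4837 -0.0213  0.1431]
isolator_knob top 0.71 [324.6 253.2] [ 0.4837 -0.0235  0.1484]
isolator_knob top 0.4 [275. 152.] [0.7213 0.0901 0.1058]
  tri (array([ 0.4844, -0.0234,  0.1411]), np.float64(0.0007906552276618807))
selector side 0.69 [286.  188.9] [ 0.6401 -0.141   0.0984]
selector side 0.57 [274.9 261. ] [0.597  0.0885 0.1112]
selector top 0.88 [281.9 205.2] [0.5953 0.0708 0.1115]
  tri (array([0.5643, 0.0553, 0.2724]), np.float64(0.023529547401696813))
sele
[... 1315 characters left out ...]
h side 0.81 [410.5 183.2] [ 0.357  -0.3469  0.0034]
dish top 0.78 [460.6 316. ] [ 0.3592 -0.3412  0.0049]
  tri (array([ 0.3581, -0.3399,  0.0091]), np.float64(0.0019356924215580254))
{'time': 1.2, 'qpos': array([ 1.2413,  0.7065, -0.0276,  1.4846,  0.022 ,  0.9509, -0.0755]), 'joint_velocities': array([ 0.0006, -0.0017, -0.0025, -0.0002,  0.0004, -0.0009,  0.0004]), 'tau': array([ -0.0007, -88.3013,   1.2343, -23.638 ,   0.0172,   0.0019,
         0.    ]), 'tool_pos': array([ 0.1632, -0.5513,  0.2423]), 'eef_rot': array([-3.1091, -0.4504, -0.    ]), 'force': array([ 1.1448, -0.3144, -0.402 ]), 'ft_torque': array([-0.0529,  0.0272, -0.0224]), 'grip_force': 0.0, 'width': 0.08524468070576262}
```

View pics/top0.png

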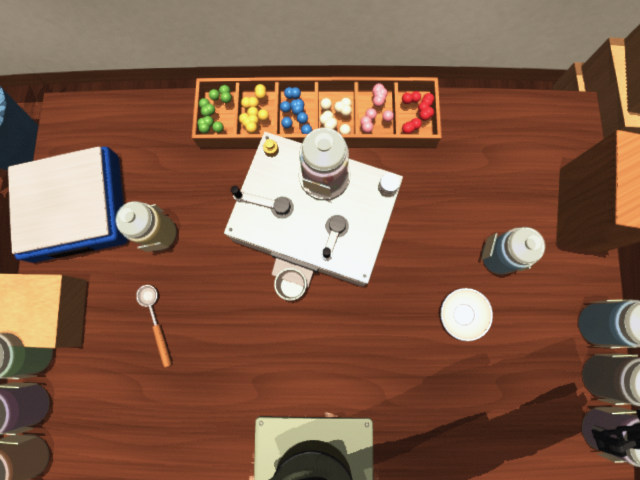

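View pics/side0.png

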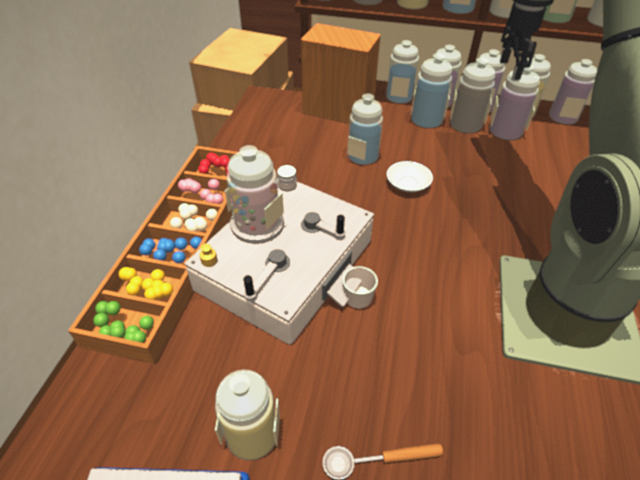

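The top view shows the isolator hub at about (338,224) with its knob at (327,250). The selector hub is at (282,206), with its knob at (236,190) near the plate's left edge. The side view shows both knobs clear, at (340,224) and (248,285).

```bash
cat > m.py <<'E'
from h import *
from scipy.optimize import least_squares
np.set_printoptions(precision=4,suppress=True)
c={n:env.camera(n) for n in('side','top')}
for n in c:
    k=c[n]; K=np.array([[k['fx'],0,k['cx']],[0,k['fy'],k['cy']],[0,0,1]])
    v,u=np.mgrid[0:480,0:640]; uv=np.c_[u.ravel(),v.ravel()].astype(float)
    n2=cv2.undistortPoints(uv[:,None],K,np.array(k['D']))[:,0]; d=k['range_z'].ravel()
    P=np.array(k['position'])+(np.c_[n2,np.ones(len(n2))]*d[:,None])@R(k).T
    g=k['frame'].reshape(-1,3).astype(int); br=g.sum(1)/3; ok=d>0
    plate=ok&(abs(P[:,2]-.09)<.006)&(P[:,0]>.38)&(P[:,0]<.8)&(abs(P[:,1])<.3)&(br>120)
    pl=P[plate]; print(n,'plate z',np.median(pl[:,2]),plate.sum(),'rect',cv2.minAreaRect((pl[:,:2]*1000).astype(np.float32)))
    for nm,ctr,r in(('iso hub',(.552,-.045),.045),('sel hub',(.59,.072),.045),('iso knob',(.484,-.022),.03),('sel knob',(.62,.177),.04)):
        m=ok&(np.hypot(P[:,0]-ctr[0],P[:,1]-ctr[1])<r)
        m&=((P[:,2]>.109)&(P[:,2]<.118)) if 'hub' in nm else ((P[:,2]>.125)&(P[:,2]<.156))
        q=P[m]
        if len(q): 
            print(nm,len(q),'mean',q.mean(0),'midrange',(q.min(0)+q.max(0))/2,'zmax',q[:,2].max(),'px',uv[m].mean(0))
E
python3 m.py
python3 - <<'E'
import cv2
a=cv2.imread('pics/top0.png')[140:280,210:410]; b=cv2.imread('pics/side0.png')[190:310,220:380]
cv2.imwrite('pics/crop.png',cv2.hconcat([cv2.resize(a,(400,280),interpolation=2),cv2.resize(b,(373,280),interpolation=2)]))
E
```

```text
side plate z 0.08939207494788992 10079 rect ((606.3768310546875, 4.79364013671875), (343.8919982910156, 258.300537109375), 71.0219955444336)
iso hub 156 mean [ 0.5561 -0.0467  0.1121] midrange [ 0.5559 -0.0478  0.1125] zmax 0.11587465551193254 px [311.2885 217.8269]
sel hub 198 mean [0.5982 0.0757 0.1122] midrange [0.5982 0.0747 0.1121] zmax 0.11509142408789486 px [276.1616 255.8737]
iso knob 110 mean [ 0.4895 -0.0211  0.1412] midrange [ 0.49   -0.0236  0.1385] zmax 0.1519963775069454 px [339.6909 221.2909]
sel knob 137 mean [0.6211 0.1748 0.1418] midrange [0.6223 0.1717 0.1385] zmax 0.15189372516175426 px [247.4161 282.6569]
top plate z 0.08879550445218548 12656 rect ((604.6238403320312, 2.3426513671875), (338.05877685546875, 258.6371154785156), 70.96194458007812)
iso hub 188 mean [ 0.5533 -0.0497  0.1119] midrange [ 0.5526 -0.0499  0.1134] zmax 0.11778081982580635 px [336.9574 224.0957]
sel hub 192 mean [0.5956 0.0726 0.1119] midrange [0.595  0.0729 0.1129] zmax 0.11671341104088429 px [281.0573 205.    ]
iso knob 66 mean [ 0.4865 -0.0271  0.1467] midrange [ 0.487  -0.0273  0.1386] zmax 0.1521158425703374 px [326.3939 252.    ]
sel knob 78 mean [0.6184 0.1691 0.1445] midrange [0.62   0.1702 0.1393] zmax 0.1523332093787193 px [234.859 190.641]
```

View pics/crop.png

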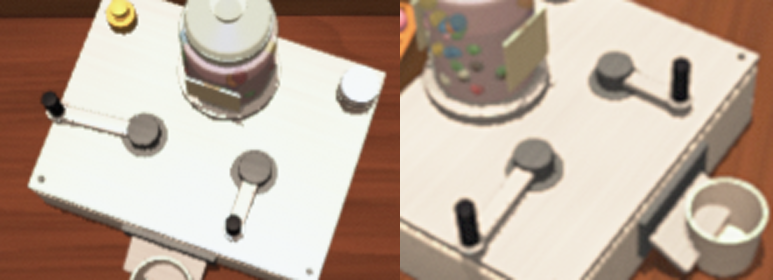

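>>> {"fn": "servo_tool", "kwargs": {"series": [{"wz": 0.124,"jaw": 0.034},{"wz": 0.124},{"wz": 0.124},{"wz": 0.124},{"wz": 0.124},{"x": 0.007,"y": -0.03},{"x": 0.007,"y": -0.03},{"x": 0.007,"y": -0.03},{"x": 0.007,"y": -0.03},{"x": 0.007,"y": -0.03}]}}

```text
schema error: expected keys x, y, z, wx, wy, wz, jaw
```

>>> {"fn": "servo_tool", "kwargs": {"series": [{"x": 0.008,"y": -0.035},{"x": 0.008,"y": -0.035},{"x": 0.008,"y": -0.035},{"x": 0.008,"y": -0.035},{"x": 0.008,"y": -0.035},{"x": 0.008,"y": -0.035},{"x": 0.008,"y": -0.035},{"x": 0.008,"y": -0.035},{"x": 0.008,"y": -0.035},{"x": 0.008,"y": -0.035}]}}

```text
schema error: expected keys x, y, z, wx, wy, wz, jaw
```

```bash
cat > rel.py <<'E'
# remaining move to target (x y z psi) in tool axes, and knob/tool polar data
import sys; from h import *
from scipy.spatial.transform import Rotation as Ro
np.set_printoptions(precision=4,suppress=True)
s=env.read_state(); t=np.array(list(map(float,sys.argv[1:4]))); psi=float(sys.argv[4])
M=Ro.from_rotvec(s['eef_rot']); x=M.as_matrix()[:,0]
T=Ro.from_matrix(np.array([[np.cos(psi),np.sin(psi),0],[np.sin(psi),-np.cos(psi),0],[0,0,-1]]))
print('t',s['time'],'pos',s['tool_pos'],'psi',np.arctan2(x[1],x[0]),'q',s['qpos'])
print('shift in tool',M.inv().apply(t-s['tool_pos']),'turn',(M.inv()*T).as_rotvec(),'F',s['force'],'w',s['width'])
E
python3 rel.py .4888 -.0255 .242 -.332
```

```text
t 1.3 pos [ 0.1632 -0.5513  0.2423] psi 0.28779201123837256 q [ 1.2413  0.7065 -0.0276  1.4846  0.022   0.9509 -0.0755]
shift in tool [ 0.4614 -0.4118  0.0003] turn [-0.0001  0.      0.6198] F [-0.5638  1.2689 -0.1179] w 0.08540172868045477
```

All keys are needed in each row.

>>> {"fn": "servo_tool", "kwargs": {"series": [{"x": 0,"y": 0,"z": 0,"wx": 0,"wy": 0,"wz": 0.124,"jaw": 0.034},{"x": 0,"y": 0,"z": 0,"wx": 0,"wy": 0,"wz": 0.124,"jaw": 0.034},{"x": 0,"y": 0,"z": 0,"wx": 0,"wy": 0,"wz": 0.124,"jaw": 0.034},{"x": 0,"y": 0,"z": 0,"wx": 0,"wy": 0,"wz": 0.124,"jaw": 0.034},{"x": 0,"y": 0,"z": 0,"wx": 0,"wy": 0,"wz": 0.124,"jaw": 0.034},{"x": 0.007,"y": -0.03,"z": 0,"wx": 0,"wy": 0,"wz": 0,"jaw": 0.034},{"x": 0.007,"y": -0.03,"z": 0,"wx": 0,"wy": 0,"wz": 0,"jaw": 0.034},{"x": 0.007,"y": -0.03,"z": 0,"wx": 0,"wy": 0,"wz": 0,"jaw": 0.034},{"x": 0.007,"y": -0.03,"z": 0,"wx": 0,"wy": 0,"wz": 0,"jaw": 0.034},{"x": 0.007,"y": -0.03,"z": 0,"wx": 0,"wy": 0,"wz": 0,"jaw": 0.034}]}}

```text
time: 2.13
tool_pos: [0.2458, -0.4196, 0.2424]
eef_rot: [3.098, -0.52, 0.0]
force: [0.1, -0.1, 0.0]
width: 0.0342
grip_force: 0.0
```

>>> {"fn": "servo_tool", "kwargs": {"series": [{"x": 0.008,"y": -0.035,"z": 0,"wx": 0,"wy": 0,"wz": 0,"jaw": 0.034},{"x": 0.008,"y": -0.035,"z": 0,"wx": 0,"wy": 0,"wz": 0,"jaw": 0.034},{"x": 0.008,"y": -0.035,"z": 0,"wx": 0,"wy": 0,"wz": 0,"jaw": 0.034},{"x": 0.008,"y": -0.035,"z": 0,"wx": 0,"wy": 0,"wz": 0,"jaw": 0.034},{"x": 0.008,"y": -0.035,"z": 0,"wx": 0,"wy": 0,"wz": 0,"jaw": 0.034},{"x": 0.008,"y": -0.035,"z": 0,"wx": 0,"wy": 0,"wz": 0,"jaw": 0.034},{"x": 0.008,"y": -0.035,"z": 0,"wx": 0,"wy": 0,"wz": 0,"jaw": 0.034},{"x": 0.008,"y": -0.035,"z": 0,"wx": 0,"wy": 0,"wz": 0,"jaw": 0.034},{"x": 0.008,"y": -0.035,"z": 0,"wx": 0,"wy": 0,"wz": 0,"jaw": 0.034},{"x": 0.008,"y": -0.035,"z": 0,"wx": 0,"wy": 0,"wz": 0,"jaw": 0.034}]}}

```text
time: 2.97
tool_pos: [0.4357, -0.1144, 0.2425]
eef_rot: [-3.098, 0.519, -0.001]
force: [0.6, -0.9, -0.6]
width: 0.034
grip_force: 0.0
```

```bash
python3 rel.py .4888 -.0255 .242 -.332
```

```text
t 2.9667 pos [ 0.4357 -0.1144  0.2425] psi -0.33208769246765596 q [ 0.0296  0.5441  0.2609  1.9193 -0.2081  0.7038 -1.4892]
shift in tool [ 0.0212 -0.1014  0.0005] turn [-0.0002 -0.0003 -0.0001] F [ 0.582  -0.8568 -0.5528] w 0.0340160765637138
```

>>> {"fn": "servo_tool", "kwargs": {"series": [{"x": 0.007,"y": -0.034,"z": 0,"wx": 0,"wy": 0,"wz": 0,"jaw": 0.034},{"x": 0.007,"y": -0.034,"z": 0,"wx": 0,"wy": 0,"wz": 0,"jaw": 0.034},{"x": 0.007,"y": -0.033,"z": 0,"wx": 0,"wy": 0,"wz": 0,"jaw": 0.034},{"x": 0,"y": 0,"z": 0.02,"wx": 0,"wy": 0,"wz": 0,"jaw": 0.034},{"x": 0,"y": 0,"z": 0.02,"wx": 0,"wy": 0,"wz": 0,"jaw": 0.034},{"x": 0,"y": 0,"z": 0.02,"wx": 0,"wy": 0,"wz": 0,"jaw": 0.034},{"x": 0,"y": 0,"z": 0.01,"wx": 0,"wy": 0,"wz": 0,"jaw": 0.034},{"x": 0,"y": 0,"z": 0,"wx": 0,"wy": 0,"wz": 0,"jaw": 0.034}]}}

```text
time: 3.63
tool_pos: [0.4871, -0.0275, 0.1707]
eef_rot: [3.098, -0.519, -0.004]
force: [-0.6, 0.5, -0.5]
width: 0.0337
grip_force: 0.0
```

```bash
python3 - <<'E'
from h import *
a=env.camera('side')['frame'][150:290,260:440]; b=env.camera('top')['frame'][160:300,240:420]
cv2.imwrite('pics/iso1.png',cv2.hconcat([cv2.resize(a,(400,311),interpolation=2),cv2.resize(b,(400,311),interpolation=2)]))
E
python3 rel.py .4888 -.0255 .125 -.332
```

```text
t 3.7333 pos [ 0.4879 -0.0276  0.1726] psi -0.3323455765767006 q [-0.1371  0.7042  0.2295  1.8869 -0.272   0.5806 -1.6349]
shift in tool [ 0.0002 -0.0023  0.0476] turn [-0.0001  0.0001 -0.0003] F [-0.2421 -0.6541  0.3113] w 0.03423665248613035
```

View pics/iso1.png

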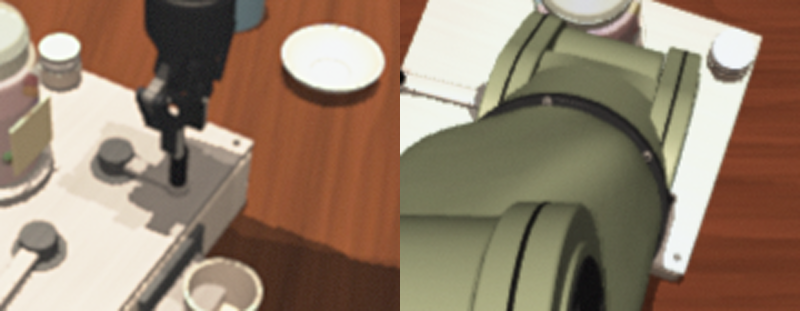

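The side view shows the gripper right above the isolator knob (crop at about (180,170)), with the jaws either side of it. Next I lower it.

>>> {"fn": "servo_tool", "kwargs": {"series": [{"x": 0,"y": -0.002,"z": 0.008,"wx": 0,"wy": 0,"wz": 0,"jaw": 0.034},{"x": 0,"y": 0,"z": 0.008,"wx": 0,"wy": 0,"wz": 0,"jaw": 0.034},{"x": 0,"y": 0,"z": 0.008,"wx": 0,"wy": 0,"wz": 0,"jaw": 0.034},{"x": 0,"y": 0,"z": 0.008,"wx": 0,"wy": 0,"wz": 0,"jaw": 0.034},{"x": 0,"y": 0,"z": 0.008,"wx": 0,"wy": 0,"wz": 0,"jaw": 0.034},{"x": 0,"y": 0,"z": 0.007,"wx": 0,"wy": 0,"wz": 0,"jaw": 0.034},{"x": 0,"y": 0,"z": 0,"wx": 0,"wy": 0,"wz": 0,"jaw": 0.034}]}}

```text
time: 4.32
tool_pos: [0.4879, -0.0257, 0.1239]
eef_rot: [3.098, -0.52, -0.003]
force: [-0.7, -0.1, 0.4]
width: 0.0343
grip_force: 0.0
```

```bash
cat > pol.py <<'E'
# polar state about an axis: radius, angle, tangential/radial force
import sys; from h import *
s=env.read_state(); ax=np.array({'iso':(.555,-.0483),'sel':(.597,.074)}[sys.argv[1]]); a0={'iso':np.deg2rad(156),'sel':np.deg2rad(76)}[sys.argv[1]]
d=s['tool_pos'][:2]-ax; th=np.arctan2(d[1],d[0]); th+=2*np.pi*(th<0)
f=s['force']; r=np.array([np.cos(th),np.sin(th)]); tg=np.array([-r[1],r[0]])
from scipy.spatial.transform import Rotation as Ro
x=Ro.from_rotvec(s['eef_rot']).as_matrix()[:,0]
print('t %.2f r %.4f joint-angle %.3f (th %.3f) psi %.3f z %.4f Ft %.1f Fr %.1f Fz %.1f w %.4f q7 %.2f'%(s['time'],np.hypot(*d),th-a0,th,np.arctan2(x[1],x[0]),s['tool_pos'][2],f[:2]@tg,f[:2]@r,f[2],s['width'],s['qpos'][6]))
E
python3 pol.py iso
```

```text
t 4.32 r 0.0708 joint-angle 0.094 (th 2.816) psi -0.332 z 0.1239 Ft 0.3 Fr 0.6 Fz 0.4 w 0.0343 q7 -1.61
```

>>> {"fn": "servo_tool", "kwargs": {"series": [{"x": 0,"y": 0,"z": 0,"wx": 0,"wy": 0,"wz": 0,"jaw": 0.024},{"x": 0,"y": 0,"z": 0,"wx": 0,"wy": 0,"wz": 0,"jaw": 0.024},{"x": 0,"y": 0.0014,"z": 0,"wx": 0,"wy": 0,"wz": -0.02,"jaw": 0.024},{"x": 0,"y": 0.0014,"z": 0,"wx": 0,"wy": 0,"wz": -0.02,"jaw": 0.024},{"x": 0,"y": 0.0014,"z": 0,"wx": 0,"wy": 0,"wz": -0.02,"jaw": 0.024},{"x": 0,"y": 0.0014,"z": 0,"wx": 0,"wy": 0,"wz": -0.02,"jaw": 0.024},{"x": 0,"y": 0.0014,"z": 0,"wx": 0,"wy": 0,"wz": -0.02,"jaw": 0.024},{"x": 0,"y": 0.0014,"z": 0,"wx": 0,"wy": 0,"wz": -0.02,"jaw": 0.024}]}}

```text
time: 4.98
tool_pos: [0.4862, -0.0338, 0.1254]
eef_rot: [-3.124, 0.329, -0.0]
force: [1.2, 2.0, 2.3]
width: 0.0241
grip_force: 1.0
```

```bash
python3 pol.py iso
```

```text
t 4.98 r 0.0703 joint-angle 0.211 (th 2.933) psi -0.210 z 0.1254 Ft -2.2 Fr -0.8 Fz 2.3 w 0.0241 q7 -1.53
```

>>> {"fn": "servo_tool", "kwargs": {"series": [{"x": 0.0001,"y": 0.0024,"z": 0,"wx": 0,"wy": 0,"wz": -0.034,"jaw": 0.024},{"x": 0,"y": 0.0024,"z": 0,"wx": 0,"wy": 0,"wz": -0.034,"jaw": 0.024},{"x": 0.0001,"y": 0.0024,"z": 0,"wx": 0,"wy": 0,"wz": -0.034,"jaw": 0.024},{"x": 0,"y": 0.0024,"z": 0,"wx": 0,"wy": 0,"wz": -0.034,"jaw": 0.024},{"x": 0.0001,"y": 0.0024,"z": 0,"wx": 0,"wy": 0,"wz": -0.034,"jaw": 0.024},{"x": 0,"y": 0.0024,"z": 0,"wx": 0,"wy": 0,"wz": -0.034,"jaw": 0.024},{"x": 0.0001,"y": 0.0024,"z": 0,"wx": 0,"wy": 0,"wz": -0.034,"jaw": 0.024},{"x": 0,"y": 0.0024,"z": 0,"wx": 0,"wy": 0,"wz": -0.034,"jaw": 0.024},{"x": 0.0001,"y": 0.0024,"z": 0,"wx": 0,"wy": 0,"wz": -0.034,"jaw": 0.024},{"x": 0,"y": 0.0012,"z": 0,"wx": 0,"wy": 0,"wz": -0.017,"jaw": 0.024}]}}

```text
time: 5.82
tool_pos: [0.4849, -0.0568, 0.1252]
eef_rot: [-3.136, -0.178, 0.001]
force: [-2.8, 2.1, 0.5]
width: 0.0243
grip_force: 1.2
```

```bash
python3 pol.py iso
```

```text
t 5.82 r 0.0706 joint-angle 0.540 (th 3.263) psi 0.114 z 0.1252 Ft -2.4 Fr 2.5 Fz 0.5 w 0.0243 q7 -1.30
```

>>> {"fn": "servo_tool", "kwargs": {"series": [{"x": 0,"y": 0.0014,"z": 0,"wx": 0,"wy": 0,"wz": -0.02,"jaw": 0.024},{"x": 0,"y": 0.0014,"z": 0,"wx": 0,"wy": 0,"wz": -0.02,"jaw": 0.024},{"x": 0,"y": 0.0014,"z": 0,"wx": 0,"wy": 0,"wz": -0.02,"jaw": 0.024},{"x": 0,"y": 0.001,"z": 0,"wx": 0,"wy": 0,"wz": -0.014,"jaw": 0.024},{"x": 0,"y": 0.001,"z": 0,"wx": 0,"wy": 0,"wz": -0.014,"jaw": 0.024},{"x": 0,"y": 0.001,"z": 0,"wx": 0,"wy": 0,"wz": -0.014,"jaw": 0.024},{"x": 0,"y": 0.001,"z": 0,"wx": 0,"wy": 0,"wz": -0.014,"jaw": 0.024}]}}

```text
time: 6.4
tool_pos: [0.4863, -0.0645, 0.1253]
eef_rot: [-3.121, -0.358, 0.0]
force: [-2.7, 1.3, -1.0]
width: 0.0237
grip_force: 1.2
```

```bash
python3 pol.py iso
```

```text
t 6.40 r 0.0706 joint-angle 0.651 (th 3.374) psi 0.228 z 0.1253 Ft -1.9 Fr 2.3 Fz -1.0 w 0.0237 q7 -1.22
```

>>> {"fn": "servo_tool", "kwargs": {"series": [{"x": 0,"y": 0.0008,"z": 0,"wx": 0,"wy": 0,"wz": -0.0114,"jaw": 0.024},{"x": 0,"y": 0.0008,"z": 0,"wx": 0,"wy": 0,"wz": -0.0114,"jaw": 0.024},{"x": 0,"y": 0.0008,"z": 0,"wx": 0,"wy": 0,"wz": -0.0114,"jaw": 0.024},{"x": 0,"y": 0.0008,"z": 0,"wx": 0,"wy": 0,"wz": -0.0114,"jaw": 0.024},{"x": 0,"y": 0.0008,"z": 0,"wx": 0,"wy": 0,"wz": -0.0114,"jaw": 0.024}]}}

```text
time: 6.82
tool_pos: [0.4874, -0.0684, 0.1253]
eef_rot: [-3.11, -0.446, 0.0]
force: [-1.9, 0.8, -0.9]
width: 0.0237
grip_force: 1.2
```

```bash
python3 pol.py iso
```

```text
t 6.82 r 0.0706 joint-angle 0.708 (th 3.431) psi 0.285 z 0.1253 Ft -1.3 Fr 1.5 Fz -0.9 w 0.0237 q7 -1.18
```

>>> {"fn": "servo_tool", "kwargs": {"series": [{"x": 0,"y": 0.0008,"z": 0,"wx": 0,"wy": 0,"wz": -0.0114,"jaw": 0.024},{"x": 0,"y": 0.0008,"z": 0,"wx": 0,"wy": 0,"wz": -0.0114,"jaw": 0.024},{"x": 0,"y": 0.0008,"z": 0,"wx": 0,"wy": 0,"wz": -0.0114,"jaw": 0.024},{"x": 0,"y": 0.0008,"z": 0,"wx": 0,"wy": 0,"wz": -0.0114,"jaw": 0.024},{"x": 0,"y": 0.0008,"z": 0,"wx": 0,"wy": 0,"wz": -0.0114,"jaw": 0.024}]}}

```text
time: 7.23
tool_pos: [0.4886, -0.0723, 0.1253]
eef_rot: [-3.096, -0.534, -0.0]
force: [-1.9, 2.3, -0.1]
width: 0.0239
grip_force: 1.2
```

>>> {"fn": "servo_tool", "kwargs": {"series": [{"x": 0,"y": 0.0008,"z": 0,"wx": 0,"wy": 0,"wz": -0.0114,"jaw": 0.024},{"x": 0,"y": 0.0008,"z": 0,"wx": 0,"wy": 0,"wz": -0.0114,"jaw": 0.024},{"x": 0,"y": 0.0008,"z": 0,"wx": 0,"wy": 0,"wz": -0.0114,"jaw": 0.024},{"x": 0,"y": 0.0008,"z": 0,"wx": 0,"wy": 0,"wz": -0.0114,"jaw": 0.024},{"x": 0,"y": 0.0008,"z": 0,"wx": 0,"wy": 0,"wz": -0.0114,"jaw": 0.024}]}}

```text
time: 7.65
tool_pos: [0.49, -0.076, 0.1253]
eef_rot: [-3.079, -0.622, 0.0]
force: [-2.9, 1.2, -0.1]
width: 0.0242
grip_force: 1.2
```

>>> {"fn": "servo_tool", "kwargs": {"series": [{"x": 0,"y": 0.0008,"z": 0,"wx": 0,"wy": 0,"wz": -0.0114,"jaw": 0.024},{"x": 0,"y": 0.0008,"z": 0,"wx": 0,"wy": 0,"wz": -0.0114,"jaw": 0.024},{"x": 0,"y": 0.0008,"z": 0,"wx": 0,"wy": 0,"wz": -0.0114,"jaw": 0.024},{"x": 0,"y": 0.0008,"z": 0,"wx": 0,"wy": 0,"wz": -0.0114,"jaw": 0.024},{"x": 0,"y": 0.0008,"z": 0,"wx": 0,"wy": 0,"wz": -0.0114,"jaw": 0.024}]}}

```text
time: 8.07
tool_pos: [0.4916, -0.0797, 0.1253]
eef_rot: [-3.06, -0.71, 0.0]
force: [-4.0, 1.2, 0.2]
width: 0.0239
grip_force: 1.2
```

>>> {"fn": "servo_tool", "kwargs": {"series": [{"x": 0,"y": 0.0008,"z": 0,"wx": 0,"wy": 0,"wz": -0.0114,"jaw": 0.024},{"x": 0,"y": 0.0008,"z": 0,"wx": 0,"wy": 0,"wz": -0.0114,"jaw": 0.024},{"x": 0,"y": 0.0008,"z": 0,"wx": 0,"wy": 0,"wz": -0.0114,"jaw": 0.024},{"x": 0,"y": 0.0008,"z": 0,"wx": 0,"wy": 0,"wz": -0.0114,"jaw": 0.024},{"x": 0,"y": 0.0008,"z": 0,"wx": 0,"wy": 0,"wz": -0.0114,"jaw": 0.024}]}}

```text
time: 8.48
tool_pos: [0.4935, -0.0832, 0.1253]
eef_rot: [-3.039, -0.797, 0.0]
force: [-2.8, 0.3, -0.3]
width: 0.0241
grip_force: 1.2
```

```bash
python3 pol.py iso
```

```text
t 8.48 r 0.0707 joint-angle 0.935 (th 3.658) psi 0.513 z 0.1253 Ft -1.6 Fr 2.3 Fz -0.3 w 0.0241 q7 -1.02
```

>>> {"fn": "servo_tool", "kwargs": {"series": [{"x": 0,"y": 0.0008,"z": 0,"wx": 0,"wy": 0,"wz": -0.0114,"jaw": 0.024},{"x": 0,"y": 0.0008,"z": 0,"wx": 0,"wy": 0,"wz": -0.0114,"jaw": 0.024},{"x": 0,"y": 0.0008,"z": 0,"wx": 0,"wy": 0,"wz": -0.0114,"jaw": 0.024},{"x": 0,"y": 0.0008,"z": 0,"wx": 0,"wy": 0,"wz": -0.0114,"jaw": 0.024},{"x": 0,"y": 0.0008,"z": 0,"wx": 0,"wy": 0,"wz": -0.0114,"jaw": 0.024}]}}

```text
time: 8.9
tool_pos: [0.4956, -0.0866, 0.1253]
eef_rot: [-3.015, -0.883, -0.0]
force: [-3.0, 2.0, 0.2]
width: 0.0241
grip_force: 1.2
```

>>> {"fn": "servo_tool", "kwargs": {"series": [{"x": 0,"y": 0.0008,"z": 0,"wx": 0,"wy": 0,"wz": -0.0114,"jaw": 0.024},{"x": 0,"y": 0.0008,"z": 0,"wx": 0,"wy": 0,"wz": -0.0114,"jaw": 0.024},{"x": 0,"y": 0.0008,"z": 0,"wx": 0,"wy": 0,"wz": -0.0114,"jaw": 0.024},{"x": 0,"y": 0.0008,"z": 0,"wx": 0,"wy": 0,"wz": -0.0114,"jaw": 0.024},{"x": 0,"y": 0.0008,"z": 0,"wx": 0,"wy": 0,"wz": -0.0114,"jaw": 0.024}]}}

```text
time: 9.32
tool_pos: [0.4978, -0.09, 0.1253]
eef_rot: [-2.988, -0.969, 0.0]
force: [-2.6, 2.1, -0.4]
width: 0.0241
grip_force: 1.2
```

>>> {"fn": "servo_tool", "kwargs": {"series": [{"x": 0,"y": 0.0008,"z": 0,"wx": 0,"wy": 0,"wz": -0.0114,"jaw": 0.024},{"x": 0,"y": 0.0008,"z": 0,"wx": 0,"wy": 0,"wz": -0.0114,"jaw": 0.024},{"x": 0,"y": 0.0008,"z": 0,"wx": 0,"wy": 0,"wz": -0.0114,"jaw": 0.024},{"x": 0,"y": 0.0008,"z": 0,"wx": 0,"wy": 0,"wz": -0.0114,"jaw": 0.024},{"x": 0,"y": 0.0008,"z": 0,"wx": 0,"wy": 0,"wz": -0.0114,"jaw": 0.024}]}}

```text
time: 9.73
tool_pos: [0.5002, -0.0931, 0.1253]
eef_rot: [-2.96, -1.053, -0.0]
force: [-3.6, 1.0, -0.1]
width: 0.024
grip_force: 1.2
```

```bash
python3 pol.py iso
```

```text
t 9.73 r 0.0708 joint-angle 1.104 (th 3.827) psi 0.684 z 0.1253 Ft -3.0 Fr 2.1 Fz -0.1 w 0.0240 q7 -0.90
```

>>> {"fn": "servo_tool", "kwargs": {"series": [{"x": 0,"y": 0.0008,"z": 0,"wx": 0,"wy": 0,"wz": -0.0114,"jaw": 0.024},{"x": 0,"y": 0.0008,"z": 0,"wx": 0,"wy": 0,"wz": -0.0114,"jaw": 0.024},{"x": 0,"y": 0.0008,"z": 0,"wx": 0,"wy": 0,"wz": -0.0114,"jaw": 0.024},{"x": 0,"y": 0.0008,"z": 0,"wx": 0,"wy": 0,"wz": -0.0114,"jaw": 0.024},{"x": 0,"y": 0.0008,"z": 0,"wx": 0,"wy": 0,"wz": -0.0114,"jaw": 0.024}]}}

```text
time: 10.15
tool_pos: [0.5028, -0.0962, 0.1253]
eef_rot: [-2.928, -1.137, -0.0]
force: [-3.0, 0.1, 0.0]
width: 0.0241
grip_force: 1.2
```

>>> {"fn": "servo_tool", "kwargs": {"series": [{"x": 0,"y": 0.0008,"z": 0,"wx": 0,"wy": 0,"wz": -0.0114,"jaw": 0.024},{"x": 0,"y": 0.0008,"z": 0,"wx": 0,"wy": 0,"wz": -0.0114,"jaw": 0.024},{"x": 0,"y": 0.0008,"z": 0,"wx": 0,"wy": 0,"wz": -0.0114,"jaw": 0.024},{"x": 0,"y": 0.0008,"z": 0,"wx": 0,"wy": 0,"wz": -0.0114,"jaw": 0.024},{"x": 0,"y": 0.0008,"z": 0,"wx": 0,"wy": 0,"wz": -0.0114,"jaw": 0.024}]}}

```text
time: 10.57
tool_pos: [0.5042, -0.0972, 0.1252]
eef_rot: [-2.891, -1.221, 0.003]
force: [-14.3, 16.4, 10.5]
width: 0.0239
grip_force: 11.0
```

>>> {"fn": "servo_tool", "kwargs": {"series": [{"x": 0,"y": -0.002,"z": 0,"wx": 0,"wy": 0,"wz": 0.01,"jaw": 0.024}]}}

```text
time: 10.65
tool_pos: [0.5036, -0.0965, 0.1253]
eef_rot: [-2.898, -1.207, 0.001]
force: [-1.6, 3.0, 0.6]
width: 0.0243
grip_force: 1.8
```

```bash
python3 pol.py iso
```

```text
t 10.65 r 0.0705 joint-angle 1.172 (th 3.895) psi 0.789 z 0.1253 Ft -3.2 Fr -0.9 Fz 0.6 w 0.0243 q7 -0.83
```

The isolator stop was felt as a sharp rise to about 20 N at the knob, and I've backed off. Now open, lift, and go round the hopper to the selector.

>>> {"fn": "servo_tool", "kwargs": {"series": [{"x": 0,"y": 0,"z": 0,"wx": 0,"wy": 0,"wz": 0,"jaw": 0.036},{"x": 0,"y": -0.002,"z": 0,"wx": 0,"wy": 0,"wz": 0,"jaw": 0.036},{"x": 0,"y": 0,"z": -0.01,"wx": 0,"wy": 0,"wz": 0,"jaw": 0.036},{"x": 0,"y": 0,"z": -0.02,"wx": 0,"wy": 0,"wz": 0,"jaw": 0.036},{"x": 0,"y": 0,"z": -0.03,"wx": 0,"wy": 0,"wz": 0,"jaw": 0.036},{"x": 0,"y": 0,"z": -0.03,"wx": 0,"wy": 0,"wz": 0,"jaw": 0.036},{"x": 0,"y": 0,"z": -0.02,"wx": 0,"wy": 0,"wz": 0,"jaw": 0.036}]}}

```text
time: 11.23
tool_pos: [0.5033, -0.0964, 0.2379]
eef_rot: [2.9, 1.204, 0.004]
force: [-0.6, -0.3, 0.7]
width: 0.0361
grip_force: 0.0
```

>>> {"fn": "servo_tool", "kwargs": {"series": [{"x": 0.02,"y": -0.024,"z": 0,"wx": 0,"wy": 0,"wz": 0,"jaw": 0.036},{"x": 0.02,"y": -0.024,"z": 0,"wx": 0,"wy": 0,"wz": 0,"jaw": 0.036},{"x": 0.02,"y": -0.024,"z": 0,"wx": 0,"wy": 0,"wz": 0,"jaw": 0.036},{"x": 0.02,"y": -0.024,"z": 0,"wx": 0,"wy": 0,"wz": 0,"jaw": 0.036},{"x": 0.02,"y": -0.024,"z": 0,"wx": 0,"wy": 0,"wz": 0,"jaw": 0.036},{"x": 0,"y": 0,"z": 0,"wx": 0,"wy": 0,"wz": -0.107,"jaw": 0.036},{"x": 0,"y": 0,"z": 0,"wx": 0,"wy": 0,"wz": -0.107,"jaw": 0.036},{"x": 0,"y": 0,"z": 0,"wx": 0,"wy": 0,"wz": -0.107,"jaw": 0.036},{"x": 0,"y": 0,"z": 0,"wx": 0,"wy": 0,"wz": -0.107,"jaw": 0.036},{"x": 0,"y": 0,"z": 0,"wx": 0,"wy": 0,"wz": -0.107,"jaw": 0.036}]}}

```text
time: 12.07
tool_pos: [0.4887, 0.0593, 0.2355]
eef_rot: [2.474, 1.935, 0.001]
force: [0.3, -0.5, 0.3]
width: 0.0361
grip_force: 0.0
```

```bash
python3 rel.py .621 .171 .17 1.326; python3 m.py | grep -E 'knob'
python3 - <<'E'
from h import *
a=env.camera('side')['frame'][150:330,200:400]
cv2.imwrite('pics/sel0.png',cv2.resize(a,(600,540),interpolation=2))
E
```

```text
t 12.0667 pos [0.4887 0.0593 0.2355] psi 1.3273432999434167 q [-0.013   0.6043 -0.3007  1.7849  0.2401  0.7871 -0.6772]
shift in tool [0.1402 0.1014 0.0656] turn [ 0.001  -0.0004  0.0013] F [ 0.3375 -0.5326  0.3118] w 0.03608729932082773
sel knob 137 mean [0.6209 0.1749 0.1419] midrange [0.6219 0.1714 0.139 ] zmax 0.1525552156069171 px [247.4672 282.6496]
```

View pics/sel0.png

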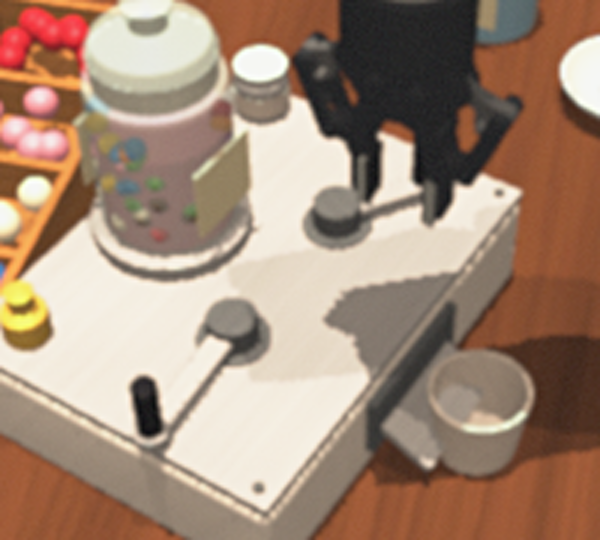

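The side view shows the isolator arm swung round, hidden behind the fingers (crop about (420,195)). The selector is unchanged, with its knob at (147,400).

>>> {"fn": "servo_tool", "kwargs": {"series": [{"x": 0.028,"y": 0.0203,"z": 0,"wx": 0,"wy": 0,"wz": 0,"jaw": 0.036},{"x": 0.028,"y": 0.0203,"z": 0,"wx": 0,"wy": 0,"wz": 0,"jaw": 0.036},{"x": 0.028,"y": 0.0203,"z": 0,"wx": 0,"wy": 0,"wz": 0,"jaw": 0.036},{"x": 0.028,"y": 0.0203,"z": 0,"wx": 0,"wy": 0,"wz": 0,"jaw": 0.036},{"x": 0.028,"y": 0.0203,"z": 0,"wx": 0,"wy": 0,"wz": 0,"jaw": 0.036},{"x": 0,"y": 0,"z": 0.025,"wx": 0,"wy": 0,"wz": 0,"jaw": 0.036},{"x": 0,"y": 0,"z": 0.025,"wx": 0,"wy": 0,"wz": 0,"jaw": 0.036},{"x": 0,"y": 0,"z": 0.015,"wx": 0,"wy": 0,"wz": 0,"jaw": 0.036},{"x": 0,"y": 0,"z": 0,"wx": 0,"wy": 0,"wz": 0,"jaw": 0.036}]}}

```text
time: 12.97
tool_pos: [0.6201, 0.1698, 0.1672]
eef_rot: [-2.482, -1.924, 0.007]
force: [-0.2, -0.6, -0.5]
width: 0.0363
grip_force: 0.0
```

```bash
python3 rel.py .621 .171 .124 1.326
python3 - <<'E'
from h import *
a=env.camera('side')['frame'][180:330,180:360]; b=env.camera('top')['frame'][140:290,190:370]
cv2.imwrite('pics/sel1.png',cv2.hconcat([cv2.resize(a,(400,333),interpolation=2),cv2.resize(b,(400,333),interpolation=2)]))
E
```

```text
t 12.9667 pos [0.6201 0.1698 0.1672] psi 1.3187919104687218 q [-0.2034  0.909  -0.2628  1.2922  0.2499  0.9766 -0.7621]
shift in tool [0.0015 0.0008 0.0432] turn [-0.0036  0.0025 -0.0072] F [-0.2309 -0.5545 -0.4632] w 0.03631465302430078
```

View pics/sel1.png

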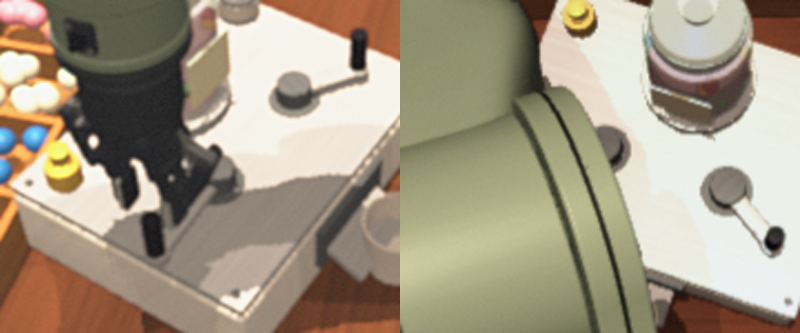

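The fingers straddle the selector knob at (153,235) in the left crop. The isolator arm stands swung round, with its knob at (358,50).

>>> {"fn": "servo_tool", "kwargs": {"series": [{"x": 0.001,"y": 0.001,"z": 0.008,"wx": 0,"wy": 0,"wz": -0.007,"jaw": 0.036},{"x": 0,"y": 0,"z": 0.008,"wx": 0,"wy": 0,"wz": 0,"jaw": 0.036},{"x": 0,"y": 0,"z": 0.008,"wx": 0,"wy": 0,"wz": 0,"jaw": 0.036},{"x": 0,"y": 0,"z": 0.008,"wx": 0,"wy": 0,"wz": 0,"jaw": 0.036},{"x": 0,"y": 0,"z": 0.008,"wx": 0,"wy": 0,"wz": 0,"jaw": 0.036},{"x": 0,"y": 0,"z": 0.003,"wx": 0,"wy": 0,"wz": 0,"jaw": 0.036},{"x": 0,"y": 0,"z": 0,"wx": 0,"wy": 0,"wz": 0,"jaw": 0.024},{"x": 0,"y": 0,"z": 0,"wx": 0,"wy": 0,"wz": 0,"jaw": 0.024}]}}

```text
time: 13.73
tool_pos: [0.6224, 0.1707, 0.1274]
eef_rot: [-2.473, -1.937, -0.0]
force: [-0.5, 0.3, -1.0]
width: 0.0237
grip_force: 0.0
```

```bash
python3 pol.py sel
```

```text
t 13.73 r 0.1000 joint-angle -0.013 (th 1.314) psi 1.329 z 0.1274 Ft 0.6 Fr 0.2 Fz -1.0 w 0.0237 q7 -0.77
```

>>> {"fn": "servo_tool", "kwargs": {"series": [{"x": 0,"y": -0.001,"z": 0,"wx": 0,"wy": 0,"wz": -0.01,"jaw": 0.024},{"x": 0,"y": -0.001,"z": 0,"wx": 0,"wy": 0,"wz": -0.01,"jaw": 0.024},{"x": 0,"y": -0.001,"z": 0,"wx": 0,"wy": 0,"wz": -0.01,"jaw": 0.024},{"x": 0,"y": -0.001,"z": 0,"wx": 0,"wy": 0,"wz": -0.01,"jaw": 0.024},{"x": 0,"y": -0.001,"z": 0,"wx": 0,"wy": 0,"wz": -0.01,"jaw": 0.024},{"x": 0,"y": -0.001,"z": 0,"wx": 0,"wy": 0,"wz": -0.01,"jaw": 0.024}]}}

```text
time: 14.23
tool_pos: [0.6167, 0.172, 0.1276]
eef_rot: [2.413, 2.011, 0.001]
force: [2.6, -0.6, 1.7]
width: 0.0237
grip_force: 1.3
```

Moving the knob now with 2.6 N. I'll go slowly past the interlock point.

>>> {"fn": "servo_tool", "kwargs": {"series": [{"x": 0,"y": -0.0008,"z": 0,"wx": 0,"wy": 0,"wz": -0.008,"jaw": 0.024},{"x": 0,"y": -0.0008,"z": 0,"wx": 0,"wy": 0,"wz": -0.008,"jaw": 0.024},{"x": 0,"y": -0.0008,"z": 0,"wx": 0,"wy": 0,"wz": -0.008,"jaw": 0.024},{"x": 0,"y": -0.0008,"z": 0,"wx": 0,"wy": 0,"wz": -0.008,"jaw": 0.024}]}}

```text
time: 14.57
tool_pos: [0.6133, 0.1726, 0.1274]
eef_rot: [-2.381, -2.05, -0.0]
force: [2.3, -0.6, 1.4]
width: 0.024
grip_force: 1.3
```

>>> {"fn": "servo_tool", "kwargs": {"series": [{"x": 0,"y": -0.0008,"z": 0,"wx": 0,"wy": 0,"wz": -0.008,"jaw": 0.024},{"x": 0,"y": -0.0008,"z": 0,"wx": 0,"wy": 0,"wz": -0.008,"jaw": 0.024}]}}

```text
time: 14.73
tool_pos: [0.6117, 0.1728, 0.1273]
eef_rot: [-2.364, -2.069, -0.0]
force: [2.6, -0.2, 2.5]
width: 0.024
grip_force: 1.3
```

```bash
python3 pol.py sel
```

```text
t 14.73 r 0.0999 joint-angle 0.097 (th 1.423) psi 1.438 z 0.1273 Ft -2.6 Fr 0.2 Fz 2.5 w 0.0240 q7 -0.70
```

>>> {"fn": "servo_tool", "kwargs": {"series": [{"x": 0,"y": -0.0008,"z": 0,"wx": 0,"wy": 0,"wz": -0.008,"jaw": 0.024},{"x": 0,"y": -0.0008,"z": 0,"wx": 0,"wy": 0,"wz": -0.008,"jaw": 0.024},{"x": 0,"y": -0.0008,"z": 0,"wx": 0,"wy": 0,"wz": -0.008,"jaw": 0.024},{"x": 0,"y": -0.0008,"z": 0,"wx": 0,"wy": 0,"wz": -0.008,"jaw": 0.024}]}}

```text
time: 15.07
tool_pos: [0.6085, 0.1732, 0.1273]
eef_rot: [-2.331, -2.106, -0.0]
force: [2.4, -0.3, 1.8]
width: 0.0238
grip_force: 1.3
```

>>> {"fn": "servo_tool", "kwargs": {"series": [{"x": 0,"y": -0.0008,"z": 0,"wx": 0,"wy": 0,"wz": -0.008,"jaw": 0.024},{"x": 0,"y": -0.0008,"z": 0,"wx": 0,"wy": 0,"wz": -0.008,"jaw": 0.024},{"x": 0,"y": -0.0008,"z": 0,"wx": 0,"wy": 0,"wz": -0.008,"jaw": 0.024},{"x": 0,"y": -0.0008,"z": 0,"wx": 0,"wy": 0,"wz": -0.008,"jaw": 0.024}]}}

```text
time: 15.4
tool_pos: [0.6053, 0.1735, 0.1273]
eef_rot: [-2.297, -2.143, -0.0]
force: [2.2, -0.1, 2.5]
width: 0.024
grip_force: 1.2
```

```bash
python3 pol.py sel
```

```text
t 15.40 r 0.0998 joint-angle 0.161 (th 1.487) psi 1.502 z 0.1273 Ft -2.2 Fr 0.1 Fz 2.5 w 0.0240 q7 -0.66
```

The selector is past the interlock and free, so I can go faster up to about 0.7 rad.

>>> {"fn": "servo_tool", "kwargs": {"series": [{"x": 0,"y": -0.002,"z": 0,"wx": 0,"wy": 0,"wz": -0.02,"jaw": 0.024},{"x": -0.0001,"y": -0.0036,"z": 0,"wx": 0,"wy": 0,"wz": -0.036,"jaw": 0.024},{"x": 0,"y": -0.0036,"z": 0,"wx": 0,"wy": 0,"wz": -0.036,"jaw": 0.024},{"x": -0.0001,"y": -0.0036,"z": 0,"wx": 0,"wy": 0,"wz": -0.036,"jaw": 0.024},{"x": 0,"y": -0.0036,"z": 0,"wx": 0,"wy": 0,"wz": -0.036,"jaw": 0.024},{"x": -0.0001,"y": -0.0036,"z": 0,"wx": 0,"wy": 0,"wz": -0.036,"jaw": 0.024},{"x": 0,"y": -0.0036,"z": 0,"wx": 0,"wy": 0,"wz": -0.036,"jaw": 0.024},{"x": -0.0001,"y": -0.0036,"z": 0,"wx": 0,"wy": 0,"wz": -0.036,"jaw": 0.024},{"x": 0,"y": -0.0036,"z": 0,"wx": 0,"wy": 0,"wz": -0.036,"jaw": 0.024},{"x": 0,"y": -0.0036,"z": 0,"wx": 0,"wy": 0,"wz": -0.036,"jaw": 0.024}]}}

```text
time: 16.23
tool_pos: [0.571, 0.1701, 0.1273]
eef_rot: [-1.893, -2.507, -0.0]
force: [2.7, -1.5, 0.3]
width: 0.0236
grip_force: 1.2
```

```bash
python3 pol.py sel
```

```text
t 16.23 r 0.0996 joint-angle 0.509 (th 1.835) psi 1.848 z 0.1273 Ft -2.2 Fr -2.1 Fz 0.3 w 0.0236 q7 -0.43
```

>>> {"fn": "servo_tool", "kwargs": {"series": [{"x": 0,"y": -0.003,"z": 0,"wx": 0,"wy": 0,"wz": -0.03,"jaw": 0.024},{"x": 0,"y": -0.003,"z": 0,"wx": 0,"wy": 0,"wz": -0.03,"jaw": 0.024},{"x": 0,"y": -0.003,"z": 0,"wx": 0,"wy": 0,"wz": -0.03,"jaw": 0.024},{"x": 0,"y": -0.003,"z": 0,"wx": 0,"wy": 0,"wz": -0.03,"jaw": 0.024},{"x": 0,"y": -0.003,"z": 0,"wx": 0,"wy": 0,"wz": -0.03,"jaw": 0.024},{"x": 0,"y": -0.003,"z": 0,"wx": 0,"wy": 0,"wz": -0.03,"jaw": 0.024},{"x": 0,"y": -0.002,"z": 0,"wx": 0,"wy": 0,"wz": -0.02,"jaw": 0.024},{"x": 0,"y": -0.001,"z": 0,"wx": 0,"wy": 0,"wz": -0.01,"jaw": 0.024},{"x": 0,"y": -0.001,"z": 0,"wx": 0,"wy": 0,"wz": -0.01,"jaw": 0.024}]}}

```text
time: 16.98
tool_pos: [0.5508, 0.1622, 0.1273]
eef_rot: [-1.61, -2.698, -0.0]
force: [2.6, -0.3, -0.4]
width: 0.0238
grip_force: 1.2
```

```bash
python3 pol.py sel
```

```text
t 16.98 r 0.0996 joint-angle 0.727 (th 2.053) psi 2.066 z 0.1273 Ft -2.2 Fr -1.5 Fz -0.4 w 0.0238 q7 -0.29
```

>>> {"fn": "servo_tool", "kwargs": {"series": [{"x": 0,"y": -0.001,"z": 0,"wx": 0,"wy": 0,"wz": -0.01,"jaw": 0.024},{"x": 0,"y": -0.001,"z": 0,"wx": 0,"wy": 0,"wz": -0.01,"jaw": 0.024},{"x": 0,"y": -0.001,"z": 0,"wx": 0,"wy": 0,"wz": -0.01,"jaw": 0.024},{"x": 0,"y": -0.001,"z": 0,"wx": 0,"wy": 0,"wz": -0.01,"jaw": 0.024},{"x": 0,"y": -0.001,"z": 0,"wx": 0,"wy": 0,"wz": -0.01,"jaw": 0.024},{"x": 0,"y": -0.001,"z": 0,"wx": 0,"wy": 0,"wz": -0.01,"jaw": 0.024},{"x": 0,"y": -0.001,"z": 0,"wx": 0,"wy": 0,"wz": -0.01,"jaw": 0.024}]}}

```text
time: 17.57
tool_pos: [0.5447, 0.1587, 0.1273]
eef_rot: [-1.514, -2.753, -0.0]
force: [2.5, -0.6, -0.5]
width: 0.0242
grip_force: 1.2
```

>>> {"fn": "servo_tool", "kwargs": {"series": [{"x": 0,"y": -0.0007,"z": 0,"wx": 0,"wy": 0,"wz": -0.007,"jaw": 0.024},{"x": 0,"y": -0.0007,"z": 0,"wx": 0,"wy": 0,"wz": -0.007,"jaw": 0.024},{"x": 0,"y": -0.0007,"z": 0,"wx": 0,"wy": 0,"wz": -0.007,"jaw": 0.024},{"x": 0,"y": -0.0007,"z": 0,"wx": 0,"wy": 0,"wz": -0.007,"jaw": 0.024}]}}

```text
time: 17.9
tool_pos: [0.5424, 0.1572, 0.1273]
eef_rot: [-1.476, -2.773, -0.0]
force: [3.2, -0.4, 0.4]
width: 0.0241
grip_force: 1.2
```

>>> {"fn": "servo_tool", "kwargs": {"series": [{"x": 0,"y": -0.0007,"z": 0,"wx": 0,"wy": 0,"wz": -0.007,"jaw": 0.024},{"x": 0,"y": -0.0007,"z": 0,"wx": 0,"wy": 0,"wz": -0.007,"jaw": 0.024},{"x": 0,"y": -0.0007,"z": 0,"wx": 0,"wy": 0,"wz": -0.007,"jaw": 0.024},{"x": 0,"y": -0.0007,"z": 0,"wx": 0,"wy": 0,"wz": -0.007,"jaw": 0.024}]}}

```text
time: 18.23
tool_pos: [0.5401, 0.1556, 0.1273]
eef_rot: [-1.437, -2.794, -0.0]
force: [2.5, 0.3, -1.0]
width: 0.024
grip_force: 1.1
```

>>> {"fn": "servo_tool", "kwargs": {"series": [{"x": 0,"y": -0.0007,"z": 0,"wx": 0,"wy": 0,"wz": -0.007,"jaw": 0.024},{"x": 0,"y": -0.0007,"z": 0,"wx": 0,"wy": 0,"wz": -0.007,"jaw": 0.024},{"x": 0,"y": -0.0007,"z": 0,"wx": 0,"wy": 0,"wz": -0.007,"jaw": 0.024},{"x": 0,"y": -0.0007,"z": 0,"wx": 0,"wy": 0,"wz": -0.007,"jaw": 0.024}]}}

```text
time: 18.57
tool_pos: [0.5378, 0.154, 0.1273]
eef_rot: [-1.398, -2.814, -0.0]
force: [2.1, 0.4, -0.3]
width: 0.0238
grip_force: 1.1
```

>>> {"fn": "servo_tool", "kwargs": {"series": [{"x": 0,"y": -0.0007,"z": 0,"wx": 0,"wy": 0,"wz": -0.007,"jaw": 0.024},{"x": 0,"y": -0.0007,"z": 0,"wx": 0,"wy": 0,"wz": -0.007,"jaw": 0.024},{"x": 0,"y": -0.0007,"z": 0,"wx": 0,"wy": 0,"wz": -0.007,"jaw": 0.024},{"x": 0,"y": -0.0007,"z": 0,"wx": 0,"wy": 0,"wz": -0.007,"jaw": 0.024}]}}

```text
time: 18.9
tool_pos: [0.5356, 0.1523, 0.1273]
eef_rot: [-1.358, -2.833, -0.0]
force: [2.8, -0.7, -0.4]
width: 0.0239
grip_force: 1.2
```

>>> {"fn": "servo_tool", "kwargs": {"series": [{"x": 0,"y": -0.0007,"z": 0,"wx": 0,"wy": 0,"wz": -0.007,"jaw": 0.024},{"x": 0,"y": -0.0007,"z": 0,"wx": 0,"wy": 0,"wz": -0.007,"jaw": 0.024},{"x": 0,"y": -0.0007,"z": 0,"wx": 0,"wy": 0,"wz": -0.007,"jaw": 0.024},{"x": 0,"y": -0.0007,"z": 0,"wx": 0,"wy": 0,"wz": -0.007,"jaw": 0.024}]}}

```text
time: 19.23
tool_pos: [0.5335, 0.1505, 0.1273]
eef_rot: [-1.318, -2.852, -0.0]
force: [2.9, 0.7, -0.2]
width: 0.0242
grip_force: 1.2
```

```bash
python3 pol.py sel
```

```text
t 19.23 r 0.0995 joint-angle 0.937 (th 2.264) psi 2.276 z 0.1273 Ft -2.7 Fr -1.3 Fz -0.2 w 0.0242 q7 -0.15
```

>>> {"fn": "servo_tool", "kwargs": {"series": [{"x": 0,"y": -0.0007,"z": 0,"wx": 0,"wy": 0,"wz": -0.007,"jaw": 0.024},{"x": 0,"y": -0.0007,"z": 0,"wx": 0,"wy": 0,"wz": -0.007,"jaw": 0.024},{"x": 0,"y": -0.0007,"z": 0,"wx": 0,"wy": 0,"wz": -0.007,"jaw": 0.024},{"x": 0,"y": -0.0007,"z": 0,"wx": 0,"wy": 0,"wz": -0.007,"jaw": 0.024}]}}

```text
time: 19.57
tool_pos: [0.5314, 0.1486, 0.1273]
eef_rot: [-1.278, -2.87, -0.0]
force: [2.8, 0.9, -1.1]
width: 0.0241
grip_force: 1.2
```

>>> {"fn": "servo_tool", "kwargs": {"series": [{"x": 0,"y": -0.0007,"z": 0,"wx": 0,"wy": 0,"wz": -0.007,"jaw": 0.024},{"x": 0,"y": -0.0007,"z": 0,"wx": 0,"wy": 0,"wz": -0.007,"jaw": 0.024},{"x": 0,"y": -0.0007,"z": 0,"wx": 0,"wy": 0,"wz": -0.007,"jaw": 0.024},{"x": 0,"y": -0.0007,"z": 0,"wx": 0,"wy": 0,"wz": -0.007,"jaw": 0.024}]}}

```text
time: 19.9
tool_pos: [0.5293, 0.1468, 0.1273]
eef_rot: [-1.238, -2.887, -0.0]
force: [3.0, -0.2, -0.6]
width: 0.0238
grip_force: 1.2
```

>>> {"fn": "servo_tool", "kwargs": {"series": [{"x": 0,"y": -0.0007,"z": 0,"wx": 0,"wy": 0,"wz": -0.007,"jaw": 0.024},{"x": 0,"y": -0.0007,"z": 0,"wx": 0,"wy": 0,"wz": -0.007,"jaw": 0.024},{"x": 0,"y": -0.0007,"z": 0,"wx": 0,"wy": 0,"wz": -0.007,"jaw": 0.024},{"x": 0,"y": -0.0007,"z": 0,"wx": 0,"wy": 0,"wz": -0.007,"jaw": 0.024}]}}

```text
time: 20.23
tool_pos: [0.5273, 0.1448, 0.1273]
eef_rot: [-1.197, -2.904, -0.0]
force: [2.5, 1.3, -1.1]
width: 0.0241
grip_force: 1.2
```

>>> {"fn": "servo_tool", "kwargs": {"series": [{"x": 0,"y": -0.0007,"z": 0,"wx": 0,"wy": 0,"wz": -0.007,"jaw": 0.024},{"x": 0,"y": -0.0007,"z": 0,"wx": 0,"wy": 0,"wz": -0.007,"jaw": 0.024},{"x": 0,"y": -0.0007,"z": 0,"wx": 0,"wy": 0,"wz": -0.007,"jaw": 0.024},{"x": 0,"y": -0.0007,"z": 0,"wx": 0,"wy": 0,"wz": -0.007,"jaw": 0.024}]}}

```text
time: 20.57
tool_pos: [0.5253, 0.1428, 0.1273]
eef_rot: [-1.157, -2.921, -0.0]
force: [3.2, 0.4, -0.7]
width: 0.0242
grip_force: 1.2
```

>>> {"fn": "servo_tool", "kwargs": {"series": [{"x": 0,"y": -0.0007,"z": 0,"wx": 0,"wy": 0,"wz": -0.007,"jaw": 0.024},{"x": 0,"y": -0.0007,"z": 0,"wx": 0,"wy": 0,"wz": -0.007,"jaw": 0.024},{"x": 0,"y": -0.0007,"z": 0,"wx": 0,"wy": 0,"wz": -0.007,"jaw": 0.024},{"x": 0,"y": -0.0007,"z": 0,"wx": 0,"wy": 0,"wz": -0.007,"jaw": 0.024}]}}

```text
time: 20.9
tool_pos: [0.5234, 0.1407, 0.1273]
eef_rot: [-1.116, -2.937, -0.0]
force: [2.8, 0.3, -1.5]
width: 0.0241
grip_force: 1.2
```

>>> {"fn": "servo_tool", "kwargs": {"series": [{"x": 0,"y": -0.0007,"z": 0,"wx": 0,"wy": 0,"wz": -0.007,"jaw": 0.024},{"x": 0,"y": -0.0007,"z": 0,"wx": 0,"wy": 0,"wz": -0.007,"jaw": 0.024},{"x": 0,"y": -0.0007,"z": 0,"wx": 0,"wy": 0,"wz": -0.007,"jaw": 0.024},{"x": 0,"y": -0.0007,"z": 0,"wx": 0,"wy": 0,"wz": -0.007,"jaw": 0.024}]}}

```text
time: 21.23
tool_pos: [0.5216, 0.1386, 0.1273]
eef_rot: [-1.074, -2.952, -0.0]
force: [1.9, 1.0, -0.1]
width: 0.024
grip_force: 1.2
```

```bash
python3 pol.py sel
```

```text
t 21.23 r 0.0993 joint-angle 1.107 (th 2.433) psi 2.443 z 0.1273 Ft -2.0 Fr -0.8 Fz -0.1 w 0.0240 q7 -0.03
```

>>> {"fn": "servo_tool", "kwargs": {"series": [{"x": 0,"y": -0.0007,"z": 0,"wx": 0,"wy": 0,"wz": -0.007,"jaw": 0.024},{"x": 0,"y": -0.0007,"z": 0,"wx": 0,"wy": 0,"wz": -0.007,"jaw": 0.024},{"x": 0,"y": -0.0007,"z": 0,"wx": 0,"wy": 0,"wz": -0.007,"jaw": 0.024},{"x": 0,"y": -0.0007,"z": 0,"wx": 0,"wy": 0,"wz": -0.007,"jaw": 0.024}]}}

```text
time: 21.57
tool_pos: [0.5198, 0.1365, 0.1273]
eef_rot: [-1.033, -2.967, -0.0]
force: [2.6, 0.8, 0.4]
width: 0.0242
grip_force: 1.2
```

>>> {"fn": "servo_tool", "kwargs": {"series": [{"x": 0,"y": -0.0007,"z": 0,"wx": 0,"wy": 0,"wz": -0.007,"jaw": 0.024},{"x": 0,"y": -0.0007,"z": 0,"wx": 0,"wy": 0,"wz": -0.007,"jaw": 0.024},{"x": 0,"y": -0.0007,"z": 0,"wx": 0,"wy": 0,"wz": -0.007,"jaw": 0.024},{"x": 0,"y": -0.0007,"z": 0,"wx": 0,"wy": 0,"wz": -0.007,"jaw": 0.024}]}}

```text
time: 21.9
tool_pos: [0.5181, 0.1343, 0.1273]
eef_rot: [-0.991, -2.981, -0.0]
force: [2.0, 0.4, -0.2]
width: 0.0246
grip_force: 1.2
```

>>> {"fn": "servo_tool", "kwargs": {"series": [{"x": 0,"y": -0.0007,"z": 0,"wx": 0,"wy": 0,"wz": -0.007,"jaw": 0.024},{"x": 0,"y": -0.0007,"z": 0,"wx": 0,"wy": 0,"wz": -0.007,"jaw": 0.024},{"x": 0,"y": -0.0007,"z": 0,"wx": 0,"wy": 0,"wz": -0.007,"jaw": 0.024},{"x": 0,"y": -0.0007,"z": 0,"wx": 0,"wy": 0,"wz": -0.007,"jaw": 0.024}]}}

```text
time: 22.23
tool_pos: [0.5164, 0.132, 0.1273]
eef_rot: [-0.95, -2.995, -0.0]
force: [0.8, 2.1, -0.1]
width: 0.0239
grip_force: 1.2
```

>>> {"fn": "servo_tool", "kwargs": {"series": [{"x": 0,"y": -0.0007,"z": 0,"wx": 0,"wy": 0,"wz": -0.007,"jaw": 0.024},{"x": 0,"y": -0.0007,"z": 0,"wx": 0,"wy": 0,"wz": -0.007,"jaw": 0.024},{"x": 0,"y": -0.0007,"z": 0,"wx": 0,"wy": 0,"wz": -0.007,"jaw": 0.024},{"x": 0,"y": -0.0007,"z": 0,"wx": 0,"wy": 0,"wz": -0.007,"jaw": 0.024}]}}

```text
time: 22.57
tool_pos: [0.5148, 0.1297, 0.1273]
eef_rot: [-0.908, -3.007, -0.0]
force: [1.8, 2.0, -0.6]
width: 0.0239
grip_force: 1.3
```

>>> {"fn": "servo_tool", "kwargs": {"series": [{"x": 0,"y": -0.0007,"z": 0,"wx": 0,"wy": 0,"wz": -0.007,"jaw": 0.024},{"x": 0,"y": -0.0007,"z": 0,"wx": 0,"wy": 0,"wz": -0.007,"jaw": 0.024},{"x": 0,"y": -0.0007,"z": 0,"wx": 0,"wy": 0,"wz": -0.007,"jaw": 0.024},{"x": 0,"y": -0.0007,"z": 0,"wx": 0,"wy": 0,"wz": -0.007,"jaw": 0.024}]}}

```text
time: 22.9
tool_pos: [0.5133, 0.1273, 0.1273]
eef_rot: [-0.865, -3.02, -0.0]
force: [1.1, 2.3, 1.1]
width: 0.0242
grip_force: 1.3
```

```bash
python3 pol.py sel
```

```text
t 22.90 r 0.0992 joint-angle 1.248 (th 2.574) psi 2.584 z 0.1273 Ft -2.6 Fr 0.3 Fz 1.1 w 0.0242 q7 0.07
```

>>> {"fn": "servo_tool", "kwargs": {"series": [{"x": 0,"y": -0.0007,"z": 0,"wx": 0,"wy": 0,"wz": -0.007,"jaw": 0.024},{"x": 0,"y": -0.0007,"z": 0,"wx": 0,"wy": 0,"wz": -0.007,"jaw": 0.024},{"x": 0,"y": -0.0007,"z": 0,"wx": 0,"wy": 0,"wz": -0.007,"jaw": 0.024},{"x": 0,"y": -0.0007,"z": 0,"wx": 0,"wy": 0,"wz": -0.007,"jaw": 0.024}]}}

```text
time: 23.23
tool_pos: [0.5118, 0.125, 0.1273]
eef_rot: [-0.823, -3.032, -0.0]
force: [1.0, 3.2, -0.2]
width: 0.0239
grip_force: 1.3
```

>>> {"fn": "servo_tool", "kwargs": {"series": [{"x": 0,"y": -0.0007,"z": 0,"wx": 0,"wy": 0,"wz": -0.007,"jaw": 0.024},{"x": 0,"y": -0.0007,"z": 0,"wx": 0,"wy": 0,"wz": -0.007,"jaw": 0.024},{"x": 0,"y": -0.0007,"z": 0,"wx": 0,"wy": 0,"wz": -0.007,"jaw": 0.024},{"x": 0,"y": -0.0007,"z": 0,"wx": 0,"wy": 0,"wz": -0.007,"jaw": 0.024}]}}

```text
time: 23.57
tool_pos: [0.5105, 0.1225, 0.1273]
eef_rot: [-0.78, -3.043, -0.0]
force: [0.2, 3.5, 0.4]
width: 0.0243
grip_force: 1.3
```

>>> {"fn": "servo_tool", "kwargs": {"series": [{"x": 0,"y": -0.0007,"z": 0,"wx": 0,"wy": 0,"wz": -0.007,"jaw": 0.024},{"x": 0,"y": -0.0007,"z": 0,"wx": 0,"wy": 0,"wz": -0.007,"jaw": 0.024},{"x": 0,"y": -0.0007,"z": 0,"wx": 0,"wy": 0,"wz": -0.007,"jaw": 0.024},{"x": 0,"y": -0.0007,"z": 0,"wx": 0,"wy": 0,"wz": -0.007,"jaw": 0.024}]}}

```text
time: 23.9
tool_pos: [0.51, 0.1214, 0.1275]
eef_rot: [0.737, 3.053, 0.005]
force: [9.6, 12.7, -8.6]
width: 0.0243
grip_force: 7.9
```

Stop felt: about 16 N at the knob, so roughly 17 N on the stop. I'll hold it there.

>>> {"fn": "servo_tool", "kwargs": {"series": [{"x": 0,"y": 0,"z": 0,"wx": 0,"wy": 0,"wz": 0,"jaw": 0.024},{"x": 0,"y": 0,"z": 0,"wx": 0,"wy": 0,"wz": 0,"jaw": 0.024},{"x": 0,"y": 0,"z": 0,"wx": 0,"wy": 0,"wz": 0,"jaw": 0.024}]}}

```text
time: 24.15
tool_pos: [0.5101, 0.1214, 0.1274]
eef_rot: [0.737, 3.053, 0.005]
force: [7.6, 11.3, -7.7]
width: 0.024
grip_force: 6.6
```

```bash
python3 pol.py sel
```

```text
t 24.15 r 0.0990 joint-angle 1.316 (th 2.642) psi 2.668 z 0.1274 Ft -13.5 Fr -1.3 Fz -7.7 w 0.0240 q7 0.14
```

>>> {"fn": "servo_tool", "kwargs": {"series": [{"x": 0,"y": 0,"z": 0,"wx": 0,"wy": 0,"wz": 0,"jaw": 0.024},{"x": 0,"y": 0,"z": 0,"wx": 0,"wy": 0,"wz": 0,"jaw": 0.024},{"x": 0,"y": 0,"z": 0,"wx": 0,"wy": 0,"wz": 0,"jaw": 0.024},{"x": 0,"y": 0,"z": 0,"wx": 0,"wy": 0,"wz": 0,"jaw": 0.024},{"x": 0,"y": 0,"z": 0,"wx": 0,"wy": 0,"wz": 0,"jaw": 0.024},{"x": 0,"y": 0,"z": 0,"wx": 0,"wy": 0,"wz": 0,"jaw": 0.024},{"x": 0,"y": 0,"z": 0,"wx": 0,"wy": 0,"wz": 0,"jaw": 0.024},{"x": 0,"y": 0,"z": 0,"wx": 0,"wy": 0,"wz": 0,"jaw": 0.024},{"x": 0,"y": 0,"z": 0,"wx": 0,"wy": 0,"wz": 0,"jaw": 0.024},{"x": 0,"y": 0,"z": 0,"wx": 0,"wy": 0,"wz": 0,"jaw": 0.024}]}}

```text
time: 24.98
tool_pos: [0.5101, 0.1214, 0.1274]
eef_rot: [0.737, 3.053, 0.005]
force: [7.8, 11.0, -6.8]
width: 0.024
grip_force: 6.6
```

>>> {"fn": "servo_tool", "kwargs": {"series": [{"x": 0,"y": 0.001,"z": 0,"wx": 0,"wy": 0,"wz": 0,"jaw": 0.024},{"x": 0,"y": 0.001,"z": 0,"wx": 0,"wy": 0,"wz": 0,"jaw": 0.036},{"x": 0,"y": 0,"z": 0,"wx": 0,"wy": 0,"wz": 0,"jaw": 0.036},{"x": 0,"y": 0,"z": 0,"wx": 0,"wy": 0,"wz": 0,"jaw": 0.036}]}}

```text
time: 25.32
tool_pos: [0.51, 0.1214, 0.1272]
eef_rot: [-0.739, -3.053, 0.001]
force: [-0.4, -0.4, -0.5]
width: 0.0359
grip_force: 0.0
```

Free of contact. Lift, move clear, and check.

>>> {"fn": "servo_tool", "kwargs": {"series": [{"x": 0,"y": 0,"z": -0.01,"wx": 0,"wy": 0,"wz": 0,"jaw": 0.036},{"x": 0,"y": 0,"z": -0.02,"wx": 0,"wy": 0,"wz": 0,"jaw": 0.036},{"x": 0,"y": 0,"z": -0.03,"wx": 0,"wy": 0,"wz": 0,"jaw": 0.036},{"x": 0,"y": 0,"z": -0.03,"wx": 0,"wy": 0,"wz": 0,"jaw": 0.036},{"x": 0,"y": 0,"z": -0.02,"wx": 0,"wy": 0,"wz": 0,"jaw": 0.036},{"x": 0,"y": 0,"z": -0.01,"wx": 0,"wy": 0,"wz": 0,"jaw": 0.036},{"x": 0,"y": 0,"z": 0,"wx": 0,"wy": 0,"wz": 0,"jaw": 0.036},{"x": 0,"y": 0,"z": 0,"wx": 0,"wy": 0,"wz": 0,"jaw": 0.036}]}}

```text
time: 25.98
tool_pos: [0.51, 0.1215, 0.2473]
eef_rot: [0.739, 3.053, -0.0]
force: [0.4, 0.1, -0.9]
width: 0.0359
grip_force: 0.0
```

```bash
python3 - <<'E'
from h import *
cv2.imwrite('pics/end.png',cv2.resize(env.camera('side')['frame'][130:330,180:420],(720,600),interpolation=2))
E
```

```text
(no output)
```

View pics/end.png

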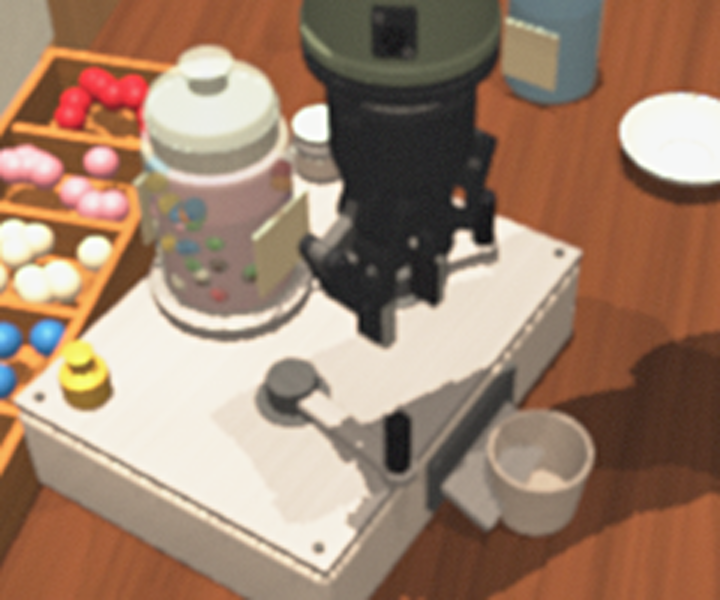

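The selector knob stands at (398,440), swung against its end stop. The isolator arm is still set at (480,250), the gripper is clear, and the bystanders in view haven't moved.

```bash
python3 -c "
from workcell import env
print(env.job_done())"
```

```text
the job is handed in; nothing more can be done
None
```

The dispenser is ready to pour and the job is handed in. The isolator went to its stop first (peak about 27 N there, close to the 30 N limit), then the selector went to its stop and was held about 1 s (about 17 N at contact, about 14 N held); both were let go, and nothing else was touched.

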